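# Open the sample mill up for brushing out

## Robot

A 7-joint arm with a two-finger parallel gripper is mounted at the origin on the work surface. World frame = base frame: x ahead of the robot, y to its left, z up, the work surface at z = 0. Lengths are in mm, angles in rad, forces in N, time in s.
With the tool pointing down it reaches from about 400 to 875 mm from the base axis. Payload 4.4 kg.
Tool frame: the origin (TCP) lies at the very end of the fingers, on their centre line; the grasp point (between the pads) lies 19 mm behind it; z points along the fingers, y is the direction in which the jaws open and shut (so a half turn about z gives the same grasp; the last joint's range is limited). The gripper opens to 85 mm and grips with 20 to 120 N. Pads are 22 mm wide; open, the fingers measure 114 mm over their backs; the gripper's body (76 mm by 85 mm) begins 54 mm behind the grasp point. The pads swing forward as they close: fully open they stand 13 mm farther back than shut.
Start: joints at [-1.261, 0.628, 0.038, 1.517, -0.027, 0.996, -0.02], TCP at [238.538, 604.663, 231.313] pointing down, gripper open.
Joint ranges: [-3.06, 3.06], [-0.37, 2.12], [-1.25, 1.32], [0.18, 2.47], [-1.1, 4.24], [0.23, 1.98], [-2.94, 2.94]. Speed limits (rad/s): [2.57, 2.57, 3.14, 3.14, 3.14, 3.14, 3.14].

## Interface

Orientations are given as [roll, pitch, yaw] about the fixed x, y, z axes, in that order (R = Rz(yaw) Ry(pitch) Rx(roll)).
In Python, from cell import ctrl, eyes gives the robot as it stands.
- The arm moves only by the tool move_arm, never from a script. Its argument "increments" is a list of rows, each a list of 6 numbers: the shift along the tool's x, y, z in cm, then the turn, a rotation vector about the tool's x, y, z in degrees. In form: [[x, y, z, wx, wy, wz], ...]. A call has 1 to 20 rows; each row is the pose to reach, as a shift and turn from the pose commanded when the call began, along the tool's axes at that moment; what a row does not reach only later rows make up. A row lasts 1/10 s, in which the tool goes at most 50 mm and 8.59 degrees, less where a joint would pass 70% of its speed; a pose out of reach is approached as far as the arm can. A call with a gripper value outside its range is refused whole. "grip" is the opening, from -1 (shut) to 1 (fully open), set as the call begins (left out, the last holds). The fingers move at their own pace and stop on an object; the grip force is fixed at half the most. Time passes only in rows, so rows that repeat a pose let the fingers close. It gives the time, the measured TCP pose, the force and the opening at its end, in the units of the state.
- ctrl.read_state(): the state, without advancing time (a new reading comes with each control period).
- eyes.get_image(name): name is "side" or "top" or "wrist"; returns the picture (420x560x3 uint8, red, green, blue); there is no depth.
- eyes.calibration(name): a dict with "fx", "fy", "cx", "cy" (pixels), "pose" (4x4, takes a point from camera to world coordinates); the wrist camera has in their place "tool_from_camera" (4x4, takes a point from camera to tool coordinates, whose origin is the TCP and whose axes are the flange's). Camera axes: x right, y up, looking along -z (the intrinsics and any distortion apply to the point x, -y, -z); pixel columns grow to the right and rows downward; lengths in mm; the calibration is good to about 2 mm. A picture is of the moment at which its call begins: read the wrist's pose just before it. calibration takes no time and is no camera call.
- ctrl.finish_job(): hands the job in, once; it reports no verdict.
The state is a dict: "clock": time; "qpos": joint angles; "qd": joint speeds; "tau": joint torques, N m; "eef_pos": TCP position; "tool_rot": TCP orientation; "force": force on the tool from outside, world axes, zero at the start; "torque": the same for the moment, N m; "width": finger opening in mm.
Only numpy, scipy, OpenCV 4.12 (cv2) and the standard library are available. Lean on these libraries where they do the work, as an engineer would, in place of code of your own. Each camera call takes 0.05 s, during which the arm holds its last target. There are 200 camera calls.

## Task

Open the bench mill up so that a colleague can brush it out: pull its catch drawer out by the handle as far as it goes, then lift the spring-closed hopper lid by its handle to the half-open mark, 40 degrees (the long middle tooth of the slotted quadrant beside the lid), without ever swinging it past the top tooth at 60 degrees. The lid snaps shut if released, so finish while still holding it steady at the mark with the gripper, the drawer left out, and do not disturb the jars, tubs and tools standing around.

Things in the scene. Friction and masses are not known exactly. Their poses are not given: they have to be found in the camera images.
- mill: Grey bench sample mill, fixed, 305 mm deep, 200 wide, 184 high at its lid. A plinth 98 mm high holds the catch drawer in its front; on it the square feed hopper with its aluminium lid and, behind, the motor housing. Origin on the counter, mid-width, 140 mm behind the shut drawer's front face; x points from the drawer front to the back (away from the robot, turned up to 0.3 rad), y left, z up.
- catch_drawer (a joint): How far the catch drawer is pulled out, m: 0 shut, 0.09 at its stop. It slides towards the mill's -x, drags with about 1.5 N and stays where it is left. It starts shut or up to 20 mm ajar.
- drawer_handle (a point): Middle of the drawer's level bar handle: round steel bar 10 mm thick, 100 mm long along the mill's y, 75 mm above the counter, its centre 40 mm in front of the drawer's face (35 mm free gap behind the bar). Moves with the drawer. Nothing is above it; the shut lid's front edge is 72 mm behind the bar of the shut drawer.
- hopper_lid (a joint): Opening angle of the hopper lid, rad: 0 shut, 0.698 (40 degrees) at the half-open mark, stop at 1.3. A spring pulls it shut with 0.42 N m when shut, rising to 1.1 N m at the mark; with its weight about 5 N at the handle at first, 10 N at the mark. It always starts shut.
- lid_handle (a point): Middle of the lid's bar handle: round steel bar 10 mm thick, 90 mm long along the mill's y, on two posts near the lid's front edge (the edge above the drawer). The bar's centre is 37 mm above the lid's mid-plane (35 mm above its top face) and 120 mm in front of the hinge line, measured along the lid. Moves with the lid.
- lid_hinge (a point): Middle of the lid's hinge line, which runs along the mill's y at the lid's back edge, 182 mm above the counter, 42 mm behind the mill's origin, in the lid's mid-plane. The lid (150 mm long, 158 wide) lies in front of it and its front edge rises as it opens.
- half_mark (a point): On the long middle tooth of the quadrant, 124 mm from the hinge line, 40 degrees above level. The quadrant is an upright slotted steel arc 94 mm left (+y) of the mill's mid-plane, centred on the hinge line, radius 112 mm, with teeth on its outer edge at 20, 40 and 60 degrees. A pin on the lid's left edge, 98 mm from the hinge, runs in the slot and shows the lid's angle.
- brush: hand brush, 200 mm long, lying beside the mill; leave alone
- jar: screw-top glass jar, 68 mm across, 120 mm high, standing beside the mill; origin under its centre; leave alone
- sieve: small round steel sieve pan, 100 mm across, 45 mm high, beside the mill; leave alone
- tub_red: lidded food tub 150 x 100 x 65 mm high; leave alone
- tub_dark: lidded food tub 140 x 100 x 60 mm high; leave alone
- shaker: jar 54 mm across, 130 mm high; leave alone
- pot: squat jar 60 mm across, 70 mm high; leave alone

How it is judged:
By the outcome, as a careful person would: the job done as asked, in the order asked, and still so for the second after the job is handed in, while the arm keeps its last pose, push and grip.
It also fails if it takes over 46 s, if anything falls off the work surface, if the arm or the gripper's body presses on something with over 40 N, if the wrist force passes 120 N, or if a joint passes its speed limit or range.

## Working session

There is one attempt and no reset: what is moved stays moved. The work goes in short steps, Python scripts to look and compute and a tool call to move; the robot and the scene stay as the last step left them, time stands still between calls to the robot, and variables do not carry over. Pictures are saved under pics/ and viewed, about 8 in all and at most 12, crops included, and the job is handed in when it is done.

Besides the shell and the picture viewer there is one more tool, called after ">>>" as name(argument=value, ...), one argument or row to a line, values as JSON. move_arm: Moves the arm, as the interface text tells. Its arguments: {"type":"object","properties":{"increments":{"type":"array","items":{"type":"array","items":{"type":"number"}}},"grip":{"type":"number"}},"required":["increments"]}

```bash
mkdir -p pics; ls; python3 - <<'E'
from cell import ctrl, eyes
import cv2, numpy as np
for n in("side","top"):
    im=eyes.get_image(n); cv2.imwrite(f"pics/{n}0.png",im[:,:,::-1]); c=eyes.calibration(n); print(n,{k:(np.round(v,3).tolist()) for k,v in c.items() })
print(eyes.calibration("wrist")); print(ctrl.read_state())
E
```

```text
pics
side {'fx': 528.657, 'fy': 528.657, 'cx': 271.115, 'cy': 209.485, 'pose': [[0.98, 0.117, -0.158, 296.359], [-0.197, 0.577, -0.793, -1368.864], [-0.001, 0.809, 0.588, 1199.444], [0.0, 0.0, 0.0, 1.0]]}
top {'fx': 395.233, 'fy': 395.233, 'cx': 280.357, 'cy': 207.31, 'pose': [[0.022, 0.991, -0.134, 398.723], [-1.0, 0.022, 0.0, 5.398], [0.003, 0.134, 0.991, 1512.162], [0.0, 0.0, 0.0, 1.0]]}
{'fx': 362.13545008473614, 'fy': 362.13545008473614, 'cx': 275.2836635880796, 'cy': 206.15416129555592, 'tool_from_camera': array([[ 6.40811302e-04,  9.63169039e-01,  2.68895875e-01,
         6.82016459e+01],
       [ 9.99999787e-01, -5.84928402e-04, -2.87941340e-04,
        -1.12413047e+00],
       [-1.20051350e-04,  2.68896002e-01, -9.63169209e-01,
        -1.41553298e+02],
       [ 0.00000000e+00,  0.00000000e+00,  0.00000000e+00,
         1.00000000e+00]])}
{'clock': 0.1, 'qpos': array([-1.26080006,  0.62924314,  0.03844236,  1.51824586, -0.02699789,
        0.99628666, -0.02000361]), 'qd': array([-0.00053843, -0.00200856,  0.00137272, -0.00537544,  0.00020506,
        0.0008106 ,  0.0001169 ]), 'tau': array([ 2.45572803e-03, -5.64533901e+01,  1.22995734e+00, -1.93976158e+01,
        1.12001112e-02,  5.37978791e-03, -7.23635083e-06]), 'eef_pos': array([238.32977348, 604.14750203, 230.49487031]), 'tool_rot': array([-3.13992753e+00,  1.59238033e-05,  2.76579638e+00]), 'force': array([-0.14764651,  0.31855871, -0.00491132]), 'torque': array([-0.014366  ,  0.01309981,  0.0030205 ]), 'width': 85.60078761404584}
```

View pics/top0.png

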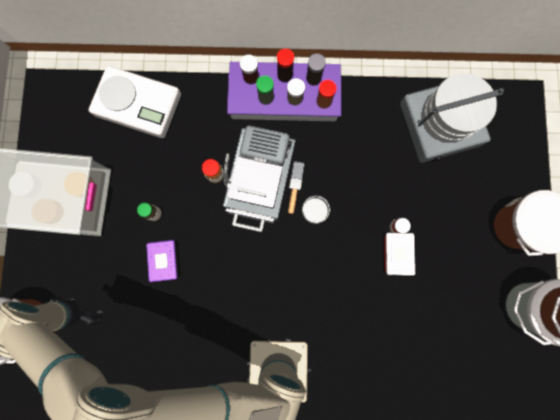

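View pics/side0.png

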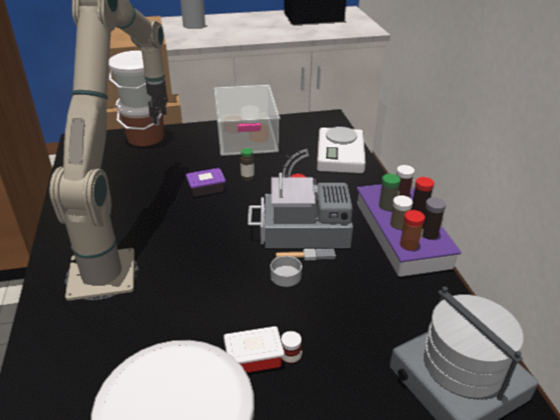

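The top view shows the mill at about (260,175), its drawer handle at about (248,227), the jar at (211,170), the brush at (296,188) and the sieve at (316,209). The side view shows the same layout, with the arm clear of the mill. Next I'll zoom in for pixel positions.

```bash
python3 - <<'E'
import cv2, numpy as np
t=cv2.imread("pics/top0.png")[120:240,190:340]; 
t=cv2.resize(t,None,fx=4,fy=4,interpolation=cv2.INTER_CUBIC)
s=cv2.imread("pics/side0.png")[140:290,235:365]
s=cv2.resize(s,None,fx=4,fy=4,interpolation=cv2.INTER_CUBIC)
cv2.imwrite("pics/tc.png",t)
E
cat > h.py <<'E'
import numpy as np
from cell import ctrl, eyes
from scipy.spatial.transform import Rotation as R
def T_tool(st):
    T=np.eye(4); T[:3,:3]=R.from_euler('xyz',st['tool_rot']).as_matrix(); T[:3,3]=st['eef_pos']; return T
def campose(name,st=None):
    c=eyes.calibration(name)
    return c, (c['pose'] if name!='wrist' else T_tool(st)@c['tool_from_camera'])
def ray_z(name,px,z,st=None):
    c,P=campose(name,st)
    d=P[:3,:3]@np.array([(px[0]-c['cx'])/c['fx'],-(px[1]-c['cy'])/c['fy'],-1]); o=P[:3,3]
    return o+d*(z-o[2])/d[2]
def proj(name,p,st=None):
    c,P=campose(name,st); q=P[:3,:3].T@(np.array(p)-P[:3,3])
    return np.array([c['cx']+c['fx']*q[0]/-q[2], c['cy']-c['fy']*q[1]/-q[2]])
def mill(o,yaw):
    return lambda p: np.array([*(np.array(o)+np.array([[np.cos(yaw),-np.sin(yaw)],[np.sin(yaw),np.cos(yaw)]])@np.array(p[:2])),p[2]])
E
```

```text
(no output)
```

View pics/tc.png

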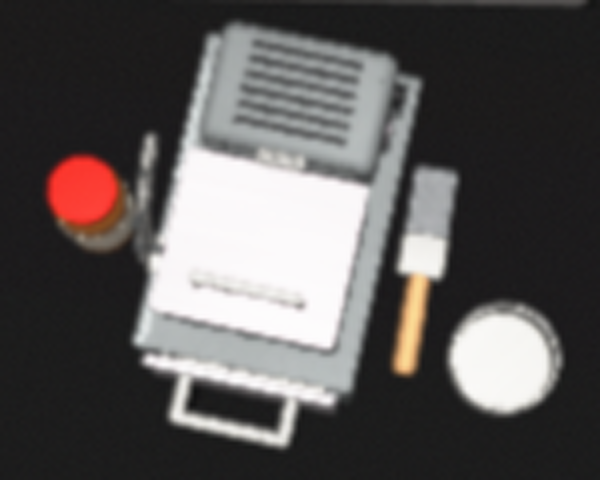

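The crop shows the drawer bar from (172,418) to (288,441), with a drawer ledge slightly ajar. The lid bar runs from (195,278) to (303,302), and the lid corners are at (155,310), (335,348), (190,150) and (370,183).

```bash
python3 - <<'E'
from h import *
f=lambda x,y:(190+(x-1.5)/4,120+(y-1.5)/4)
g=lambda p,z: ray_z('top',f(*p),z)[:2]
a,b=g((174,418),75),g((288,441),75); l,r=g((195,278),219),g((303,302),219)
c=[g(p,184) for p in((155,310),(335,348),(190,150),(370,183))]
print('dh',(a+b)/2,'lh',(l+r)/2,'corners',np.round(c))
u=a-b; print('yaw',np.arctan2(-u[0],u[1])); u=l-r; print(np.arctan2(-u[0],u[1]))
u=c[0]-c[1]; print(np.arctan2(-u[0],u[1]),np.linalg.norm(u)); u=c[2]-c[0]; print(np.arctan2(u[1],u[0]),np.linalg.norm(u)); 
for n,p in(('jar',(83,190)),('sieve',(500,360))): print(n,g(p,120 if n=='jar' else 45))
E
```

```text
dh [517.62841632 123.28416667] lh [621.97230835 100.38883476] corners [[609. 182.]
 [580.  28.]
 [749. 158.]
 [724.   2.]]
yaw -0.17692563426553276
-0.19877003131407245
-0.1874475676714264 156.54107509698824
-0.17385017992724744 142.41959666569977
jar [726.97082607 259.88758303]
sieve [ 590.86976565 -123.79141483]
```

>>> move_arm(
  increments=[
    [-43.6,-34.5,2,0,0,79],
    [-43.6,-34.5,2,0,0,79],
    [-43.6,-34.5,2,0,0,79],
    [-43.6,-34.5,2,0,0,79],
    [-43.6,-34.5,2,0,0,79],
    [-43.6,-34.5,2,0,0,79],
    [-43.6,-34.5,2,0,0,79],
    [-43.6,-34.5,2,0,0,79],
    [-43.6,-34.5,2,0,0,79],
    [-43.6,-34.5,2,0,0,79],
    [-43.6,-34.5,2,0,0,79],
    [-43.6,-34.5,2,0,0,79],
    [-43.6,-34.5,2,0,0,79],
    [-43.6,-34.5,2,0,0,79],
    [-43.6,-34.5,2,0,0,79],
    [-43.6,-34.5,2,0,0,79],
    [-43.6,-34.5,2,0,0,79],
    [-43.6,-34.5,2,0,0,79],
  ],
  grip=0.0,
)

```text
clock: 1.9
eef_pos: [517.2, 124.4, 211.3]
tool_rot: [-3.142, -0.0, 1.388]
force: [0.2, -0.7, 0.0]
width: 42.6
```

```bash
python3 - <<'E'
from h import *
import cv2
st=ctrl.read_state(); im=eyes.get_image("wrist"); cv2.imwrite("pics/w1.png",im[:,:,::-1])
print(st)
np.save("w1.npy",np.array([*st['eef_pos'],*st['tool_rot']]))
e=np.array([np.cos(-.185),np.sin(-.185)])
print(proj('wrist',[517.6,123.3,75],st))
E
```

```text
{'clock': 1.9, 'qpos': array([-0.56888524,  0.51549042,  0.41615974,  1.87748588, -0.28012499,
        0.80584294, -0.18771372]), 'qd': array([ 0.00574831,  0.00041886,  0.00143096, -0.00115883,  0.00042343,
        0.00263417, -0.00035482]), 'tau': array([-1.08084732e-01, -4.46704137e+01,  4.87289786e+00, -1.59970844e+01,
        3.14069170e-03,  4.75400942e-03, -1.07794189e-03]), 'eef_pos': array([517.24625872, 124.40121104, 211.34269213]), 'tool_rot': array([-3.14153794e+00, -1.68821692e-04,  1.38821078e+00]), 'force': array([ 0.24060299, -0.65463314,  0.03108991]), 'torque': array([0.03548865, 0.01835946, 0.02445367]), 'width': 42.61101008382863}
[276.32960314 194.57396752]
```

View pics/w1.png

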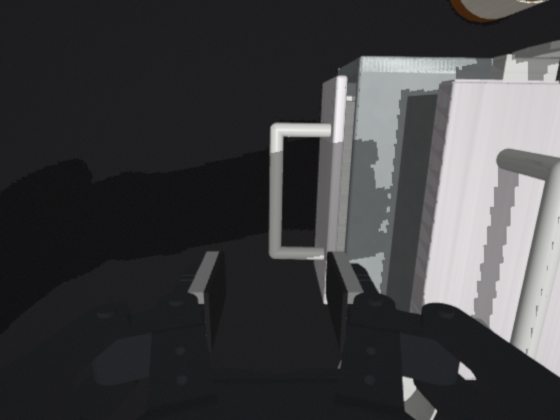

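The wrist view shows the drawer bar upright at column 276, rows 128–254, centred between the jaws (projection predicted (276,195)). I'll descend with the jaws at about 30 mm.

>>> move_arm(
  increments=[
    [0,0,5,0,0,0],
    [0,0,9,0,0,0],
    [0,0,12,0,0,0],
    [0,0,14,0,0,0],
    [0,0,15.5,0,0,0],
    [0,0,15.5,0,0,0],
    [0,0,15.5,0,0,0],
  ],
  grip=-0.3,
)

```text
clock: 2.65
eef_pos: [517.7, 123.7, 56.5]
tool_rot: [3.142, 0.0, 1.387]
force: [-0.3, -0.3, -0.0]
width: 30.0
```

>>> move_arm(
  increments=[
    [0,0,0,0,0,0],
    [0,0,0,0,0,0],
    [0,0,0,0,0,0],
    [0,0,0,0,0,0],
    [0,0,0,0,0,0],
  ],
  grip=-1,
)

```text
clock: 3.15
eef_pos: [518.1, 123.9, 57.4]
tool_rot: [3.14, -0.001, 1.387]
force: [-1.2, 0.1, 6.4]
width: 8.0
```

>>> move_arm(
  increments=[
    [0,-0.8,0,0,0,0],
    [0,-2,0,0,0,0],
    [0,-3.2,0,0,0,0],
    [0,-4.4,0,0,0,0],
    [0,-5.6,0,0,0,0],
    [0,-6.6,0,0,0,0],
    [0,-7.4,0,0,0,0],
    [0,-7.8,0,0,0,0],
    [0,-8,0,0,0,0],
    [0,-8,0,0,0,0],
  ],
)

```text
clock: 4.15
eef_pos: [439.1, 139.8, 57.4]
tool_rot: [3.14, -0.002, 1.388]
force: [0.3, 2.7, 9.5]
width: 7.7
```

>>> move_arm(
  increments=[
    [0,-0.2,0,0,0,0],
    [0,-0.4,0,0,0,0],
    [0,-0.6,0,0,0,0],
    [0,-0.6,0,0,0,0],
    [0,-0.6,0,0,0,0],
  ],
)

```text
clock: 4.65
eef_pos: [434.9, 140.6, 57.4]
tool_rot: [3.137, -0.003, 1.387]
force: [4.1, 2.4, 6.8]
width: 7.9
```

>>> move_arm(
  increments=[
    [0,-0.3,0,0,0,0],
    [0,-0.5,0,0,0,0],
    [0,-0.6,0,0,0,0],
    [0,-0.6,0,0,0,0],
  ],
)

```text
clock: 5.05
eef_pos: [435.0, 140.7, 57.5]
tool_rot: [3.126, -0.003, 1.385]
force: [12.7, -0.8, -3.5]
width: 7.6
```

>>> move_arm(
  increments=[
    [0,0.6,0,0,0,0],
    [0,0.6,0,0,0,0],
    [0,0.6,0,0,0,0],
  ],
)

```text
clock: 5.35
eef_pos: [434.9, 140.7, 57.4]
tool_rot: [3.137, -0.003, 1.387]
force: [2.8, 1.6, 8.0]
width: 7.8
```

>>> move_arm(
  increments=[
    [0,0,0,0,0,0],
    [0,0,0,0,0,0],
    [0,0,0,0,0,0],
    [0,0,0,0,0,0],
    [0,0,-2,0,0,0],
    [0,0,-5,0,0,0],
    [0,0,-10,0,0,0],
    [0,0,-14,0,0,0],
    [0,0,-18,0,0,0],
    [0,0,-21.5,0,0,0],
    [0,0,-21.5,0,0,0],
    [0,0,-21.5,0,0,0],
  ],
  grip=-0.3,
)

```text
clock: 6.55
eef_pos: [432.6, 139.7, 271.4]
tool_rot: [3.141, -0.001, 1.387]
force: [0.0, 0.9, -0.1]
width: 30.2
```

```bash
python3 - <<'E'
from h import *
import cv2
st=ctrl.read_state(); im=eyes.get_image("top"); cv2.imwrite("pics/t1.png",cv2.resize(im[120:280,180:360,::-1],None,fx=3,fy=3))
print(st['eef_pos'],st['tool_rot'],st['force'])
E
```

```text
[432.61212143 139.65402735 271.43550799] [ 3.14138946e+00 -9.44514768e-04  1.38747378e+00] [ 0.02113672  0.89331584 -0.0608975 ]
```

View pics/t1.png

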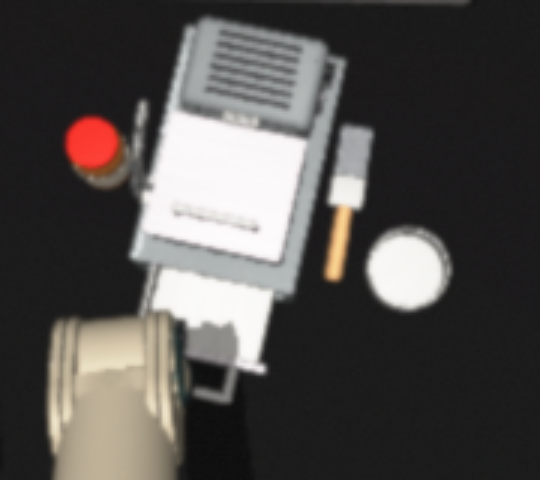

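The top view shows the drawer fully out (bar at about (212,395) in the crop), with the jar, brush and sieve unmoved. Next I go over the lid bar.

>>> move_arm(
  increments=[
    [-0.1,3,0,0,0,0],
    [-0.2,7,0,0,0,0],
    [-0.3,11,0,0,0,0],
    [-0.3,15,0,0,0,0],
    [-0.3,18,0,0,0,0],
    [-0.3,19.4,0,0,0,0],
    [-0.3,19.4,0,0,0,0],
    [-0.3,19.4,0,0,0,0],
    [-0.3,19.4,0,0,0,0],
  ],
)

```text
clock: 7.5
eef_pos: [621.6, 101.4, 270.3]
tool_rot: [-3.139, 0.0, 1.387]
force: [0.6, -0.4, 0.2]
width: 30.0
```

```bash
python3 - <<'E'
from h import *
import cv2
st=ctrl.read_state(); im=eyes.get_image("wrist"); cv2.imwrite("pics/w2.png",im[:,:,::-1])
print(st['eef_pos'],st['tool_rot'],st['force'],st['qpos'])
T=T_tool(st)
for y in(-30,-15,0,15,30):
  p=st['eef_pos']+T[:3,0]*y; p[2]=219; print(y,proj('wrist',p,st))
E
```

```text
[621.64297032 101.36928361 270.32223533] [-3.13892772e+00  3.10790614e-04  1.38725423e+00] [ 0.63649371 -0.370246    0.18807324] [-0.49498568  0.60487439  0.49233739  1.53536518 -0.3097575   1.08229983
 -0.11316596]
-30 [275.97460136 277.21850217]
-15 [276.00475707 253.42117947]
0 [276.03610674 228.68164275]
15 [276.06872271 202.94280384]
30 [276.10268329 176.14286759]
```

View pics/w2.png

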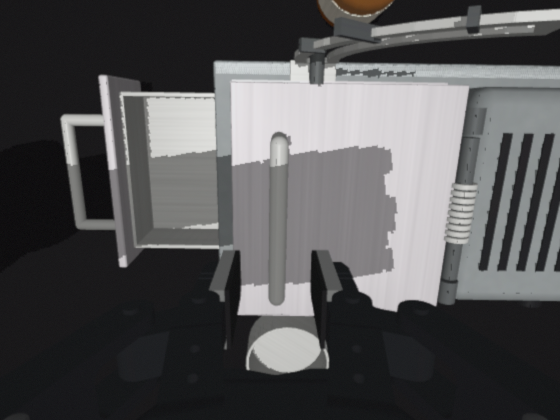

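The bar is at column 277, rows 142–300, centred between the jaws. I'll descend and grip.

>>> move_arm(
  increments=[
    [0,0,2,0,0,0],
    [0,0,4,0,0,0],
    [0,0,5.6,0,0,0],
    [0,0,6.6,0,0,0],
    [0,0,7,0,0,0],
    [0,0,7,0,0,0],
    [0,0,7,0,0,0],
  ],
)

```text
clock: 8.25
eef_pos: [623.6, 101.1, 202.1]
tool_rot: [3.14, -0.0, 1.387]
force: [0.6, -0.3, 0.4]
width: 29.8
```

>>> move_arm(
  increments=[
    [0,0,0,0,0,0],
    [0,0,0,0,0,0],
    [0,0,0,0,0,0],
    [0,0,0,0,0,0],
    [0,0,0,0,0,0],
  ],
  grip=-1,
)

```text
clock: 8.75
eef_pos: [622.7, 101.2, 202.0]
tool_rot: [-3.141, -0.001, 1.387]
force: [-3.1, 0.1, 5.7]
width: 7.8
```

>>> move_arm(
  increments=[
    [0,0.08,-0.42,2,0,0],
    [0,0.17,-0.83,4,0,0],
    [0,0.27,-1.24,6,0,0],
    [0,0.39,-1.65,8,0,0],
    [0,0.53,-2.05,10,0,0],
    [0,0.68,-2.45,12,0,0],
    [0,0.84,-2.84,14,0,0],
    [0,1.02,-3.23,16,0,0],
    [0,1.21,-3.61,18,0,0],
    [0,1.41,-3.98,20,0,0],
    [0,1.41,-3.98,20,0,0],
    [0,1.41,-3.98,20,0,0],
  ],
)

```text
clock: 9.95
eef_pos: [634.5, 98.7, 239.5]
tool_rot: [-2.785, 0.001, 1.387]
force: [-7.3, 0.8, -4.2]
width: 7.9
```

```bash
python3 - <<'E'
from h import *
st=ctrl.read_state(); print(st['qpos'],st['force'])
T=T_tool(st); g=st['eef_pos']-19*T[:3,2]; e=np.array([np.cos(-.185),np.sin(-.185)])
h=np.array([435,140.7])+(270+42)*e
d=(g[:2]-h)@e; z=g[2]-182
print(g,d,z,np.hypot(d,z),'angle',np.degrees(np.arctan2(z,-d)-np.arctan2(37,120)),'tool tilt',np.degrees(np.arccos(-T[2,2])))
E
```

```text
[-0.32423669  0.8480882   0.41240284  1.1709363  -0.36375769  1.54094948
 -0.09188537] [-7.29969295  0.76147148 -4.15113352]
[641.06856067  97.5046616  257.30000488] -101.50210883978868 75.30000488242888 126.38341993401714 angle 19.43383967269057 tool tilt 20.427138915270277
```

>>> move_arm(
  increments=[
    [0,0.14,-0.51,1,0,0],
    [0,0.31,-1.03,2,0,0],
    [0,0.49,-1.53,3,0,0],
    [0,0.7,-2.03,4,0,0],
    [0,0.92,-2.51,5,0,0],
    [0,1.17,-2.99,6,0,0],
    [0,1.44,-3.45,7,0,0],
    [0,1.73,-3.91,8,0,0],
    [0,1.73,-3.91,8,0,0],
    [0,1.73,-3.91,8,0,0],
    [0,1.73,-3.91,8,0,0],
  ],
)

```text
clock: 11.05
eef_pos: [662.2, 93.1, 270.9]
tool_rot: [-2.64, 0.002, 1.387]
force: [-13.4, -0.2, -3.4]
width: 7.4
```

```bash
cat > ang.py <<'E'
from h import *
import cv2,sys
st=ctrl.read_state(); print(st['qpos'],st['force'])
T=T_tool(st); g=st['eef_pos']-19*T[:3,2]; e=np.array([np.cos(-.185),np.sin(-.185)])
h=np.array([435,140.7])+(270+42)*e
d=(g[:2]-h)@e; z=g[2]-182
print(g,d,z,np.hypot(d,z),'angle',np.degrees(np.arctan2(z,-d)-np.arctan2(37,120)),'tool tilt',np.degrees(np.arccos(-T[2,2])))
n=sys.argv[1]
s=cv2.resize(eyes.get_image("side")[125:255,235:365,::-1],None,fx=4,fy=4,interpolation=cv2.INTER_CUBIC)
cv2.imwrite(f"pics/s{n}.png",s); cv2.imwrite(f"pics/w{n}.png",eyes.get_image("wrist")[:,:,::-1])
E
python3 ang.py 3
```

```text
[-0.23860612  0.97823492  0.38796962  0.83919595 -0.38978868  1.86834181
 -0.13530686] [-13.35257301  -0.21540431  -3.42338204]
[671.19142784  91.45324936 287.54080445] -70.78011442142596 105.54080445010169 127.07748030821494 angle 39.01625352402534 tool tilt 28.712552610636738
```

View pics/w3.png

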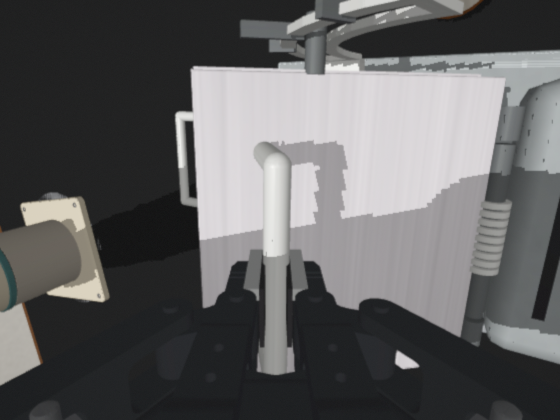

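View pics/s3.png

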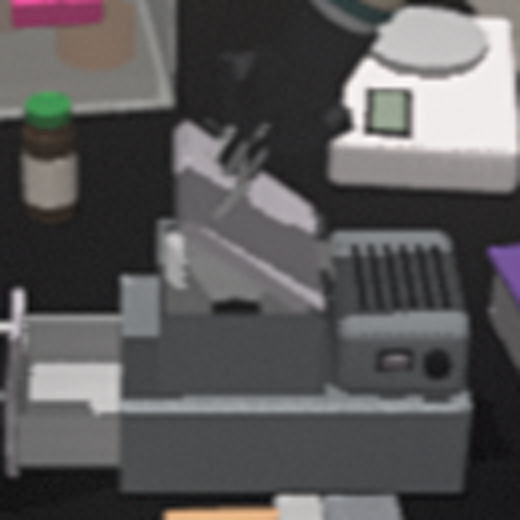

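The wrist view shows the bar firmly between the pads, with the lid pin at (315,50) near the long tooth (243–310, row 30). The side view shows the lid raised about halfway and the drawer out. To check the angle, I'll project the lid, pin and teeth for several angles.

```bash
python3 - <<'E'
from h import *
st=ctrl.read_state(); yaw=-.185
e=np.array([np.cos(yaw),np.sin(yaw)]); l=np.array([-e[1],e[0]])
h=np.array([435,140.7])+312*e-3*l
def P(r,y,a,n=0):
    c,s=np.cos(np.radians(a)),np.sin(np.radians(a))
    return np.array([*(h+e*(-r*c+n*s)+l*y),182+r*s+n*c])
cs=lambda q:((q-[235,125])*4+1.5).round()
for a in(36,38,40,42,44):
    print(a,'side frontR',cs(proj('side',P(150,-79,a))),'frontL',cs(proj('side',P(150,79,a))),'hingeR',cs(proj('side',P(0,-79,a))),
     'w pin80/94',proj('wrist',P(98,80,a),st).round(),proj('wrist',P(98,94,a),st).round(),'w frontL',proj('wrist',P(150,79,a,2),st).round(),'hingeL',proj('wrist',P(0,79,a),st).round())
for a in (20,40,60): print('tooth',a,[proj('wrist',P(r,94,a),st).round() for r in(112,124,130)],cs(proj('side',P(124,94,a))))
E
```

```text
36 side frontR [186. 229.] frontL [180. 130.] hingeR [331. 317.] w pin80/94 [310.  69.] [311.  34.] w frontL [188.  70.] hingeL [514.  74.]
38 side frontR [190. 225.] frontL [184. 125.] hingeR [331. 317.] w pin80/94 [312.  68.] [313.  33.] w frontL [188.  69.] hingeL [514.  74.]
40 side frontR [194. 221.] frontL [188. 121.] hingeR [331. 317.] w pin80/94 [315.  68.] [316.  31.] w frontL [187.  67.] hingeL [514.  74.]
42 side frontR [198. 216.] frontL [192. 117.] hingeR [331. 317.] w pin80/94 [317.  67.] [318.  29.] w frontL [187.  66.] hingeL [514.  74.]
44 side frontR [203. 212.] frontL [196. 113.] hingeR [331. 317.] w pin80/94 [320.  66.] [321.  28.] w frontL [188.  65.] hingeL [514.  74.]
tooth 20 [array([279.,  45.]), array([256.,  46.]), array([244.,  46.])] [185. 166.]
tooth 40 [array([282.,  30.]), array([252.,  29.]), array([237.,  28.])] [210. 129.]
tooth 60 [array([331.,   6.]), array([298.,   1.]), array([281.,  -2.])] [249. 101.]
```

All cues agree on about 39–40°: the pin at column 315 gives 40°, the arm gives 39.0°, and the 40° tooth shows where predicted. I'll nudge it up slightly and hold to confirm it is steady.

>>> move_arm(
  increments=[
    [0,0.05,-0.1,0,0,0],
    [0,0.05,-0.1,0,0,0],
    [0,0.05,-0.1,0,0,0],
    [0,0.05,-0.1,0,0,0],
    [0,0.05,-0.1,0,0,0],
    [0,0.05,-0.1,0,0,0],
    [0,0.05,-0.1,0,0,0],
    [0,0.05,-0.1,0,0,0],
    [0,0.05,-0.1,0,0,0],
    [0,0.05,-0.1,0,0,0],
  ],
)

```text
clock: 12.15
eef_pos: [663.0, 92.9, 271.5]
tool_rot: [-2.64, 0.002, 1.387]
force: [-13.0, -0.2, -3.9]
width: 7.9
```

```bash
python3 ang.py 4; python3 - <<'E'
import cv2,numpy as np
from cell import eyes
w=cv2.imread("pics/w4.png")[0:110,180:400]; t=cv2.resize(eyes.get_image("top")[120:240,190:340,::-1],None,fx=2.6,fy=2.6)
w=cv2.resize(w,None,fx=3,fy=3,interpolation=cv2.INTER_CUBIC); s=cv2.imread("pics/s4.png")
s=cv2.resize(s,(260,260)); c=np.zeros((600,700,3),np.uint8); c[:w.shape[0],:w.shape[1]]=w[:, :700]; c[335:595,:260]=s; t=t[:265]; c[335:335+t.shape[0],270:270+t.shape[1]]=t
cv2.imwrite("pics/c4.png",c)
E
```

```text
[-0.23747091  0.97983298  0.38774318  0.83385638 -0.39011077  1.87194948
 -0.13630712] [-13.00470098  -0.22386629  -3.88227281]
[672.00009347  91.29057314 288.13172492] -69.95532393268321 106.13172492469397 127.11290407357369 angle 39.473379497079826 tool tilt 28.722813152584532
```

View pics/c4.png

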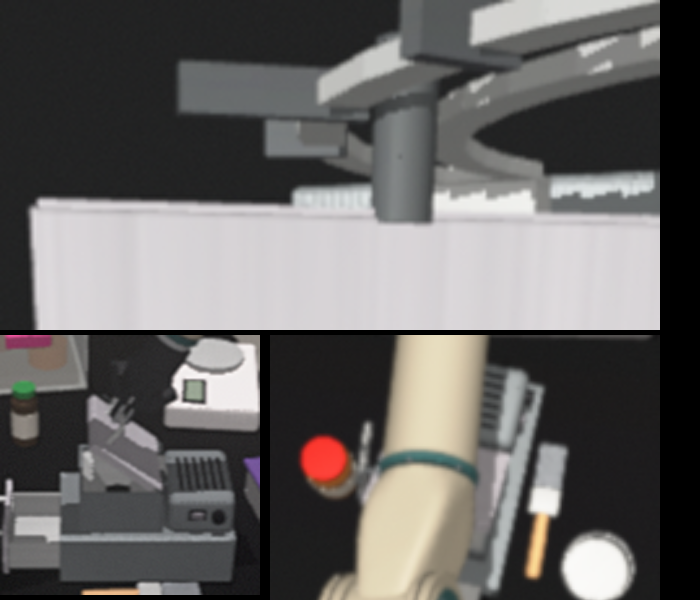

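The close-up shows the pin entering the slot in line with the long tooth (both at about row 30 of the wrist image). The drawer is out, the lid is steady and the neighbouring items have not moved. I'm handing in.

```bash
python3 -c "
from cell import ctrl
print(ctrl.finish_job())"
```

```text
the job is handed in; nothing more can be done
None
```

I pulled the catch drawer out to its stop, then lifted the lid by its handle to the half-open mark. The job was handed in at about 12.3 s with the gripper still holding the lid there.

- **Drawer:** it travelled about 85 mm and would go no further under a 13 N pull, so it had started about 5 mm ajar. The last side view shows it still out.
- **Lid angle:** the final arm pose gives about 39.5°. The pin sits in line with the long 40° tooth in the wrist view, to about ±1°. The lid was commanded to about 40° and never came near the 60° tooth.
- **Hold:** over the last second the lid was steady and the bar was firm in the pads. The highest force reading was about 14 N.
- **Surroundings:** the jar, brush and sieve look unmoved in the last top view. I did not check the tubs, shaker and pot again; the arm only crossed near them above their height.
- **Disagreements:** the arm, pin and side-view estimates of the angle differed by about 1°. The gripper also read 8 mm on the 10 mm bars, although the pictures showed both properly held.

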